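Clamp a re-glued charger in a sprung gluing press

TASK

The white charger's case has just been glued shut. Lay it flat on the middle of the black rubber pad of the blue gluing press, its long sides along the press, and let go of it. Then fit the loose pressure plate over it: tip its tongue end (blue arrow) under the press's fixed lip, bring the plate down level and press until the sprung catch snaps over its other end, so that the plate stays clamped level when you let go; leave the tools and parts lying about where they are.

Things in the scene. Friction and masses are not known exactly. Their poses are not given: they have to be found in the camera images.
- press: gluing press, screwed to the bench: dark base 224x100x10 mm, blue block with the fixed lip at its +x end, blue housing with the sprung catch (red knob) at its -x end (x = -103 to -77 mm, up to z = 78 mm). Origin: centre of the base's underside; x along the press towards the lip, z up
- press_mouth (a point): middle of the press's mouth, at (0, 0, 56) mm in its frame, axes as the press's: where the clamped plate's origin comes to lie. The mouth runs from x = -77 to +77 mm between four corner guides (|x| 50 to 77 mm, inner faces at |y| = 30.5 mm, flared outwards above z = 62 mm, tops at 75 mm of the press's frame); for |x| < 50 mm the sides are open for fingers
- press_lip (a point): middle of the lower front edge of the fixed lip, at (65, 0, 61) mm in the press's frame; axes as the press's. The lip covers x = 65 to 77 mm, |y| < 39 mm, z = 61 to 69 mm; nothing is below it; behind it the blue block's face at x = 77 mm
- bed_pad (a point): middle of the top of the black rubber pad (84x52 mm) on the sprung bed (92x58 mm); at (0, 0, 38) mm in the press's frame when the bed is empty; it sinks straight down with the bed; axes as the press's
- press_bed (a joint): how far the sprung bed has sunk, m: 0 empty, about 0.002 with the charger alone, about 0.010 when clamped, 0.017 at its stop; spring 450 N/m, just bearing the empty bed
- catch (a joint): how far the catch bolt is pushed back towards -x, m: 0 sprung fully forward, stop at 0.010; 1.2 N at 0, 2.7 N fully back. Pushing the plate's end down on its slope drives it back by itself
- catch_nose (a point): middle of the lower front edge of the catch's nose, at (-69, 0, 61) mm in the press's frame when forward; nose 24 mm wide, flat below, its slope rises from there to (-77, 0, 77) mm
- pressure_plate: loose aluminium plate 150x57x9 mm, about 0.22 kg, with a black grip bar across its middle. Origin: centre of its underside; x along the plate to its tongue (blue arrow on top), z up. At both ends only the lower 5 mm goes on: tongue x = 61 to 75 mm, ledge x = -75 to -65 mm. Clamped, it lies level, tongue under the lip, ledge under the catch's nose, x as the press's, up to 2 mm of play in x and y
- plate_grip (a point): middle of the top of the plate's grip bar; the bar is 14 mm thick (plate x), 48 mm long (plate y), from 9 to 35 mm above the plate's underside
- plate_tongue (a point): middle of the upper edge of the tongue's tip, at (75, 0, 5) mm in the plate's frame
- charger: loose white USB charger, about 0.09 kg, lying flat: block 62 mm long (x = -40 to 22 mm of its frame), 46 mm wide (y), 28 mm high; beyond x = 22 mm its two plug pins, 20 mm long. Origin: on its underside, z up. Either end may face the lip
- charger_middle (a point): middle of the charger's block, 14 mm above its underside, at (-9, 0, 14) mm in the charger's frame
- side_cutters: bystander, loose: side cutters with red sleeves, 130 mm long, flat, 14 mm high; origin under its middle
- solder_spool: bystander, loose: blue reel of solder, 40 mm high; origin under its middle
- tape_electrical: bystander, loose: roll of black tape, 55 mm across, 19 mm high; origin under its middle
- screwdriver_red: bystander, loose: small red-handled screwdriver, 144 mm long, 12 mm high; origin under its middle
- phone_open: bystander, loose: black phone with its back off, lying flat, 157x74x8 mm; origin under its middle
Mind the look-alikes: they are no part of the job. Leave any yellow look-alike of the charger alone.

How it is judged:
By the outcome, as a careful person would: the job done as asked, in the order asked, and still so for the second after the job is handed in, with the robot touching nothing.
It also fails if it takes over 64 s, if anything falls off the work surface, if the arm or the gripper's body presses on something with over 40 N, if the wrist force passes 120 N, or if a joint passes its speed limit or range.

ROBOT

A 6-joint arm with a two-finger parallel gripper is mounted at the origin on a cart in front of the work surface, level with it; the furniture and walls round the work are solid. World frame = base frame: x ahead of the robot, y to its left, z up, the work surface at z = 0. Lengths are in m, angles in rad, forces in N, time in s.
With the tool pointing down it reaches from about 0.35 to 0.975 m from the base axis. Payload 4.9 kg.
Tool frame: the origin (TCP) lies midway between the tips of the shut fingers; the grasp point (between the pads) lies 19 mm behind it; z points along the fingers, y is the line along which they close (so a half turn about z gives the same grasp; the last joint's range is limited). The gripper opens to 85 mm and grips with 20 to 120 N. Pads are 22 mm wide; open, the fingers measure 114 mm over their backs; the gripper's body (76 mm by 85 mm) begins 54 mm behind the grasp point. The pads swing forward as they close: fully open they stand 13 mm farther back than shut.
Start: joints at [0.989, 0.053, 1.613, -0, 1.476, -0.119], TCP at [0.279, 0.559, 0.209] pointing down, gripper open.
Joint ranges: [-3.01, 3.01], [-1.01, 2.22], [0.06, 2.58], [-1.02, 4.17], [0.09, 2.62], [-3.14, 3.14]. Speed limits (rad/s): [2.57, 2.57, 3.14, 3.14, 3.14, 3.14].

INTERFACE

Orientations are given as a rotation vector (axis times angle).
In Python, from station import ctrl gives the robot as it stands.
- The arm moves only by the tool step_arm, never from a script. Its argument "targets" is a list of rows, each an object with "travel": the shift along the world's x, y, z as a fraction of full scale, a list of three; "angular": the turn, a rotation vector about the world's x, y, z as a fraction of full scale, a list of three; "gripper": the opening, from 0 (shut) to 1 (fully open). In form: [{"travel": [x, y, z], "angular": [rx, ry, rz], "gripper": gripper}, ...]. A call has 1 to 10 rows; each row is the pose to reach, as a shift and turn from the pose commanded when the call began; what a row does not reach only later rows make up. Full scale, the value 1, is 0.6 m for a shift and pi/4 rad for a turn. A row lasts 1/10 s, in which the tool goes at most 50 mm and 8.59 degrees, less where a joint would pass 70% of its speed; a pose out of reach is approached as far as the arm can. A call with a number of a shift or a turn outside -1 to 1 is refused whole. A call with a gripper value outside its range is refused whole. The fingers move at their own pace and stop on an object; "squeeze" is the grip in N (left out, the last holds). Time passes only in rows, so rows that repeat a pose let the fingers close. It gives the time, the measured TCP pose, the force, the opening and the grip force at its end, in the units of the state.
- ctrl.get_obs(): the state, without advancing time (a new reading comes with each control period).
- ctrl.get_image(name): name is "side" or "top" or "wrist"; returns a dict with "img" (420x560x3 uint8, red, green, blue), "fx", "fy", "cx", "cy" (pixels), "rvec" (rotation vector, rad) and "tvec" (3), from world to camera coordinates, as OpenCV has them. Camera axes: x right, y down, z forward; pixel columns grow to the right and rows downward; lengths in m; the calibration is good to about 2 mm. A picture is of the moment at which its call begins. There is no depth.
- ctrl.finish_job(): hands the job in; it is judged then, once.
The state is a dict: "t": time; "q": joint angles; "dq": joint speeds; "effort": joint torques, N m; "tool_pos": TCP position; "tool_rot": TCP orientation; "contact_force": force on the tool from outside, world axes, zero at the start; "wrist_torque": the same for the moment, N m; "opening": finger opening in m; "grip_force": force on a finger pad.
Only numpy, scipy, OpenCV 4.12 (cv2) and the standard library are available. Lean on these libraries where they do the work, as an engineer would, in place of code of your own. Each camera call takes 0.05 s, during which the arm holds its last target. There are 200 camera calls.

## Working session

There is one attempt and no reset: what is moved stays moved. The work goes in short steps, Python scripts to look and compute and a tool call to move; the robot and the scene stay as the last step left them, time stands still between calls to the robot, and variables do not carry over. Pictures are saved under pics/ and viewed, at most 10 in all, crops included, and the job is handed in when it is done.

Besides the shell and the picture viewer there is one more tool, called after "Request:" by a JSON object that holds its "method" and its "body". step_arm: Moves the arm, as the interface text tells. Its arguments: {"type":"object","properties":{"targets":{"type":"array"},"squeeze":{"type":"number"}},"required":["targets"]}

```bash
mkdir -p pics; ls; cat > h.py <<'E'
import numpy as np, cv2
from station import ctrl
def snap(n):
    d=ctrl.get_image(n); d['R']=cv2.Rodrigues(np.array(d['rvec'],float))[0]; d['t']=np.array(d['tvec'],float).ravel()
    d['bgr']=cv2.cvtColor(d['img'],cv2.COLOR_RGB2BGR); return d
def ray(d,u,v):
    r=d['R'].T@np.array([(u-d['cx'])/d['fx'],(v-d['cy'])/d['fy'],1.]); return -d['R'].T@d['t'],r
def onz(d,u,v,z):
    c,r=ray(d,u,v); return c+r*(z-c[2])/r[2]
def proj(d,p):
    q=d['R']@np.array(p,float)+d['t']; return np.array([d['cx']+d['fx']*q[0]/q[2],d['cy']+d['fy']*q[1]/q[2]])
E
python3 - <<'E'
from h import *
for n in ['top','side']:
    d=snap(n); cv2.imwrite(f'pics/{n}0.png',cv2.resize(d['bgr'],(800,600),interpolation=cv2.INTER_CUBIC)); print(n,-d['R'].T@d['t'],d['fx'],d['R'][2])
print(ctrl.get_obs())
E
```

```text
pics
top [ 0.34566956 -0.10947467  1.13386212] 402.6980226570999 [ 1.62155679e-01 -1.25250580e-04 -9.86765180e-01]
side [0.64961972 0.73847766 0.50676089] 402.4958967925323 [-0.14074267 -0.88468397 -0.44443872]
{'t': 0.1, 'q': array([ 9.88990022e-01,  5.33207603e-02,  1.61417064e+00, -3.99440254e-06,
        1.47601898e+00, -1.19002672e-01]), 'dq': array([-0.00056921, -0.00250629, -0.00201243,  0.00023313,  0.00063488,
        0.00072745]), 'effort': array([ 4.19225137e-05, -3.94901419e+01, -3.71366787e+01, -1.29395589e-04,
        3.89557550e-03,  3.52295524e-05]), 'tool_pos': array([0.27869725, 0.55873232, 0.20805913]), 'tool_rot': array([-7.20348774e-01, -3.05721795e+00,  2.83087017e-03]), 'contact_force': array([-0.06255802, -0.21675186,  0.30010526]), 'wrist_torque': array([ 0.01864798,  0.01184227, -0.02073901]), 'grip_force': 0.0, 'opening': 0.0855963360495017}
```

View pics/top0.png

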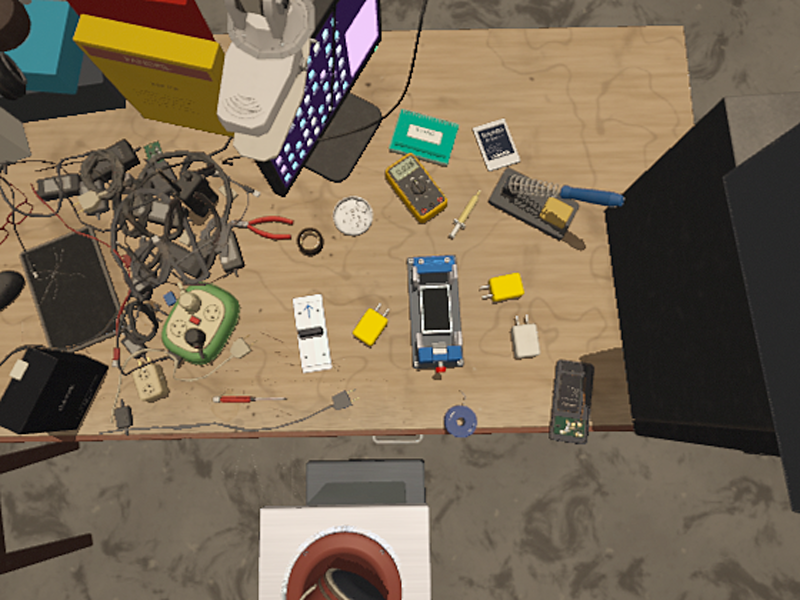

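View pics/side0.png

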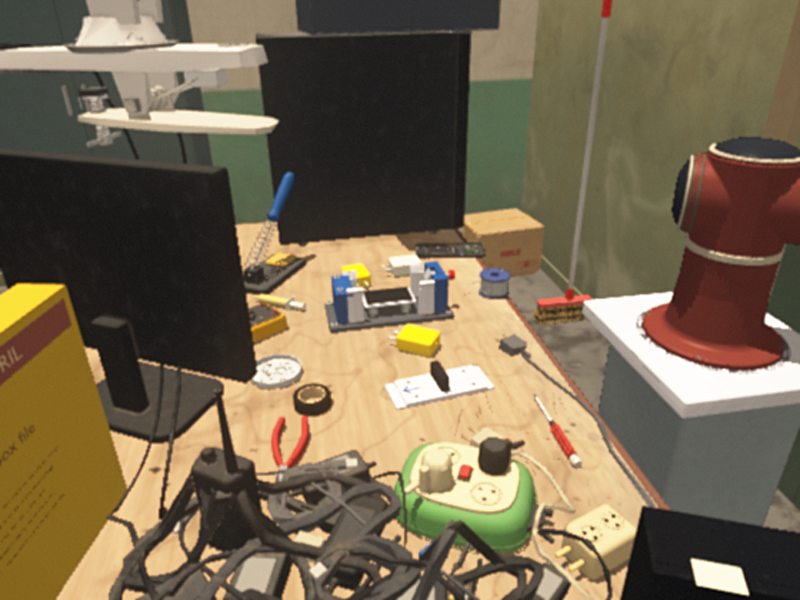

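The top view (800x600) shows the press at about (435,312), with its lip end up (+x world) and the red catch knob at (438,372). The plate is at (312,333) with its arrow up, and the white charger at (524,340) with its pins up. The side view agrees.

```bash
python3 - <<'E'
from h import *
d=snap('top'); s=560/800; hsv=cv2.cvtColor(d['bgr'],cv2.COLOR_BGR2HSV)
print('tcp',proj(d,ctrl.get_obs()['tool_pos'])/s)
def comp(mask,box,z,name):
    m=np.zeros(mask.shape,np.uint8); x0,y0,x1,y1=[int(a*s) for a in box]; m[y0:y1,x0:x1]=mask[y0:y1,x0:x1]
    n,l,st,c=cv2.connectedComponentsWithStats(m)
    for i in range(1,n):
        if st[i,4]<12: continue
        ys,xs=np.where(l==i); r=cv2.minAreaRect(np.stack([xs,ys],1).astype(np.float32))
        P=[onz(d,*p,z) for p in cv2.boxPoints(r)]
        L=[(np.linalg.norm(P[k+1]-P[k])*1e3,np.degrees(np.arctan2(*(P[k+1]-P[k])[1::-1]))) for k in (0,1)]
        print(name,st[i,4],(c[i]/s).round(1),onz(d,*c[i],z).round(4),np.round(L,1).tolist())
H,S,V=cv2.split(hsv)
w=((S<70)&(V>150)).astype(np.uint8)
comp(w,(285,285,340,380),.009,'plate')
comp(w,(505,310,545,365),.028,'charger')
b=((H>95)&(H<120)&(S>120)).astype(np.uint8)
comp(b,(400,245,470,275),.07,'lip'); comp(b,(400,335,470,370),.078,'catch')
comp((V<60).astype(np.uint8),(415,280,455,340),.038,'pad')
comp((V<60).astype(np.uint8),(292,320,335,345),.035,'grip')
d=snap('wrist');print(-d['R'].T@d['t'],d['R'],d['fx'])
E
```

```text
tcp [-25.26854167 450.48814216]
plate 988 [311.8 333.1] [0.4782 0.0616 0.009 ] [[59.7, -82.7], [151.3, -171.8]]
charger 368 [525.7 339.3] [ 0.4567 -0.354   0.028 ] [[46.9, -83.8], [67.0, -176.1]]
lip 256 [433.3 264.4] [ 0.5981 -0.1772  0.07  ] [[76.4, -87.9], [30.8, -178.9]]
catch 248 [439.  354.1] [ 0.4273 -0.1827  0.078 ] [[77.6, -87.6], [27.1, -178.6]]
pad 43 [431.6 280.9] [ 0.5727 -0.175   0.038 ] [[55.5, -91.0], [5.7, 178.2]]
pad 503 [435.5 308.8] [ 0.5179 -0.1811  0.038 ] [[47.9, -87.6], [80.5, -178.5]]
pad 28 [438.  333.8] [ 0.4692 -0.1846  0.038 ] [[49.2, -91.0], [2.7, 178.2]]
grip 35 [311.1 333.2] [0.475  0.0588 0.035 ] [[44.5, -79.6], [12.5, -168.6]]
[0.21000116 0.5933846  0.37236152] [[ 0.44608244  0.89498925 -0.00216776]
 [ 0.85360879 -0.424727    0.30159412]
 [ 0.26900279 -0.13638626 -0.95343394]] 345.159846399531
```

Rough positions in world coordinates, m:

| Thing | Position | Yaw |
|---|---|---|
| Press | (0.518, -0.181) | ~1.8° |
| Plate | (0.478, 0.062) | ~8° |
| Charger block | about (0.45, -0.354) | ~5° |

Next I'll fly over each one with the wrist camera to refine these.

Request:
{"method": "step_arm", "body": {"targets": [{"travel":[0.33,-0.83,0.05],"angular":[0,0,0.7],"gripper":1},{"travel":[0.33,-0.83,0.05],"angular":[0,0,0.7],"gripper":1},{"travel":[0.33,-0.83,0.05],"angular":[0,0,0.7],"gripper":1},{"travel":[0.33,-0.83,0.05],"angular":[0,0,0.7],"gripper":1},{"travel":[0.33,-0.83,0.05],"angular":[0,0,0.7],"gripper":1},{"travel":[0.33,-0.83,0.05],"angular":[0,0,0.7],"gripper":1},{"travel":[0.33,-0.83,0.05],"angular":[0,0,0.7],"gripper":1},{"travel":[0.33,-0.83,0.05],"angular":[0,0,0.7],"gripper":1},{"travel":[0.33,-0.83,0.05],"angular":[0,0,0.7],"gripper":1},{"travel":[0.33,-0.83,0.05],"angular":[0,0,0.7],"gripper":1}]}}

```text
t: 1.2
tool_pos: [0.4622, 0.0973, 0.2371]
tool_rot: [-0.137, 3.138, 0.0]
contact_force: [0.9, -0.3, 0.5]
opening: 0.0856
grip_force: 0.0
```

```bash
python3 - <<'E'
from h import *
import pickle
d=snap('wrist'); cv2.imwrite('pics/w1.png',d['bgr']); pickle.dump(d,open('w1.pkl','wb')); print(ctrl.get_obs()['tool_pos'],-d['R'].T@d['t'])
for n,p in dict(plate=(.478,.062,.009),press=(.518,-.181,.038)).items(): print(n,proj(d,p))
E
```

```text
[0.46466536 0.09081509 0.23756739] [0.38534139 0.09043893 0.40116718]
plate [254.12417495 176.41526169]
press [ 28.72067569 198.90127081]
```

View pics/w1.png

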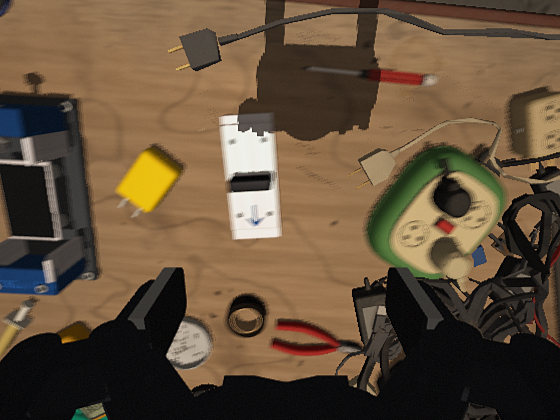

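The wrist view shows the plate with its corners near (220,114) and (282,237), its grip bar at (251,182) and its arrow pointing down, which is world +x. The press is at the left edge. Next I'll measure the plate and move over the press and charger.

```bash
cat > rects.py <<'E'
from h import *
def rects(d,mask,box,z,name,amin=80):
    x0,y0,x1,y1=box; m=np.zeros(mask.shape,np.uint8); m[y0:y1,x0:x1]=mask[y0:y1,x0:x1]
    for c in cv2.findContours(m,cv2.RETR_EXTERNAL,cv2.CHAIN_APPROX_NONE)[0]:
        if cv2.contourArea(c)<amin: continue
        W=np.array([onz(d,*p[0],z)[:2] for p in c]); 
        r=cv2.minAreaRect((W*1000).astype(np.float32)); print(name,int(cv2.contourArea(c)),cv2.boundingRect(c),'c',np.round(r[0],1),'size',np.round(r[1],1),'ang',round(r[2],2))
E
python3 - <<'E'
from rects import *
import pickle
d=pickle.load(open('w1.pkl','rb')); H,S,V=cv2.split(cv2.cvtColor(d['bgr'],cv2.COLOR_BGR2HSV))
m=((S<60)&(V>70)).astype(np.uint8)
rects(d,m,(205,105,295,250),.009,'plate')
rects(d,cv2.morphologyEx(((S<60)&(V>70)|(V<60)).astype(np.uint8),cv2.MORPH_CLOSE,np.ones((5,5))),(205,135,295,250),.009,'platelit')
rects(d,(V<60).astype(np.uint8),(222,165,280,200),.035,'bar')
rects(d,(V<60).astype(np.uint8),(222,165,280,200),.020,'bar')
E
```

```text
plate 5488 (219, 113, 62, 127) c [481.6  58.9] size [148.2  60.7] ang 8.33
platelit 5113 (221, 135, 60, 105) c [492.3  60.4] size [126.7  60.7] ang 8.33
bar 540 (230, 174, 40, 18) c [479.3  59.7] size [17.5 43.2] ang 8.9
bar 540 (230, 174, 40, 18) c [483.2  58.5] size [18.2 44.9] ang 8.9
```

Request:
{"method": "step_arm", "body": {"targets": [{"travel":[-0.02,-0.7,0],"angular":[0,0,0],"gripper":1},{"travel":[-0.02,-0.7,0],"angular":[0,0,0],"gripper":1},{"travel":[-0.02,-0.7,0],"angular":[0,0,0],"gripper":1},{"travel":[-0.02,-0.7,0],"angular":[0,0,0],"gripper":1},{"travel":[-0.02,-0.7,0],"angular":[0,0,0],"gripper":1},{"travel":[-0.02,-0.7,0],"angular":[0,0,0],"gripper":1},{"travel":[-0.02,-0.7,0],"angular":[0,0,0],"gripper":1},{"travel":[-0.02,-0.7,0],"angular":[0,0,0],"gripper":1},{"travel":[-0.02,-0.7,0],"angular":[0,0,0],"gripper":1},{"travel":[-0.02,-0.7,0],"angular":[0,0,0],"gripper":1}]}}

```text
t: 2.25
tool_pos: [0.4494, -0.3226, 0.2363]
tool_rot: [0.131, -3.138, -0.001]
contact_force: [0.1, 1.3, -0.3]
opening: 0.0857
grip_force: 0.0
```

```bash
python3 - <<'E'
from h import *
import pickle
d=snap('wrist'); d=snap('wrist'); cv2.imwrite('pics/w2.png',d['bgr']); pickle.dump(d,open('w2.pkl','wb')); print(ctrl.get_obs()['tool_pos'],-d['R'].T@d['t'])
E
```

```text
[ 0.44996621 -0.31992791  0.23653605] [ 0.37312972 -0.32782335  0.40055118]
```

View pics/w2.png

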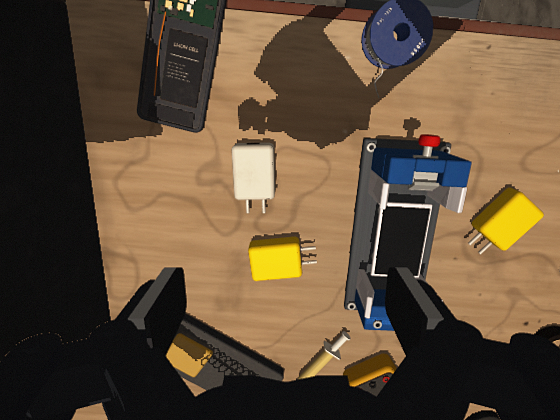

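The charger block is at about (254,170) with its pins down (+x). The press has its pad outline at (402,242) and the catch at (428,170).

```bash
python3 - <<'E'
from rects import *
import pickle
d=pickle.load(open('w2.pkl','rb')); H,S,V=cv2.split(cv2.cvtColor(d['bgr'],cv2.COLOR_BGR2HSV))
m=((S<70)&(V>120)).astype(np.uint8)
m2=cv2.morphologyEx(m,cv2.MORPH_OPEN,np.ones((9,9)))
for z in (.028,.014): rects(d,m2,(220,130,290,205),z,'charger')
rects(d,m2,(220,130,290,175),.028,'chargerback')
rects(d,m,(368,200,436,282),.038,'padframe')
rects(d,(V<50).astype(np.uint8),(374,203,433,278),.038,'pad')
b=((H>95)&(H<125)&(S>120)).astype(np.uint8)
rects(d,b,(350,135,480,190),.078,'catch');rects(d,b,(350,300,400,332),.07,'lip')
# top view bigger stats
d=snap('top'); H,S,V=cv2.split(cv2.cvtColor(d['bgr'],cv2.COLOR_BGR2HSV))
m=((S<70)&(V>150)).astype(np.uint8)
m2=cv2.morphologyEx(m,cv2.MORPH_OPEN,np.ones((7,7)))
rects(d,m2,(350,215,385,256),.028,'charger top')
E
```

```text
charger 2076 (232, 145, 42, 54) c [ 455.8 -356.1] size [59.3 44.6] ang 4.9
charger 2076 (232, 145, 42, 54) c [ 458.9 -357.2] size [61.5 46.2] ang 4.9
chargerback 1145 (232, 145, 42, 30) c [ 442.1 -357.3] size [31.7 44.6] ang 4.9
padframe 431 (371, 200, 61, 78) c [ 517.7 -183.6] size [93.4 58.7] ang 3.0
pad 2800 (374, 206, 55, 72) c [ 522.3 -182.9] size [88.2 51. ] ang 2.09
catch 2518 (371, 147, 100, 40) c [ 426.5 -194.5] size [33.9 93.4] ang 2.02
lip 621 (355, 300, 39, 31) c [ 597.7 -208.6] size [52.4 31.2] ang 25.01
charger top 159 (361, 236, 16, 13) c [ 444.4 -355.1] size [41.9 33.1] ang 89.0
```

Request:
{"method": "step_arm", "body": {"targets": [{"travel":[0.009,-0.06,0],"angular":[0,0,0],"gripper":1},{"travel":[0.009,-0.06,-0.08],"angular":[0,0,0],"gripper":1},{"travel":[0.009,-0.06,-0.16],"angular":[0,0,0],"gripper":1},{"travel":[0.009,-0.06,-0.24],"angular":[0,0,0],"gripper":1},{"travel":[0.009,-0.06,-0.31],"angular":[0,0,0],"gripper":1},{"travel":[0.009,-0.06,-0.31],"angular":[0,0,0],"gripper":1},{"travel":[0.009,-0.06,-0.31],"angular":[0,0,0],"gripper":1}]}}

```text
t: 3.1
tool_pos: [0.4558, -0.3554, 0.0514]
tool_rot: [0.139, -3.138, -0.001]
contact_force: [0.5, -1.0, 0.5]
opening: 0.0855
grip_force: 0.0
```

```bash
python3 - <<'E'
from h import *
d=snap('wrist'); d2=snap('wrist');o=ctrl.get_obs();print(o['tool_pos'],o['tool_rot'])
cv2.imwrite('pics/w3.png',d2['bgr'])
E
```

```text
[ 0.45747141 -0.3578465   0.05463355] [-0.13811538  3.13465652 -0.0066212 ]
```

View pics/w3.png

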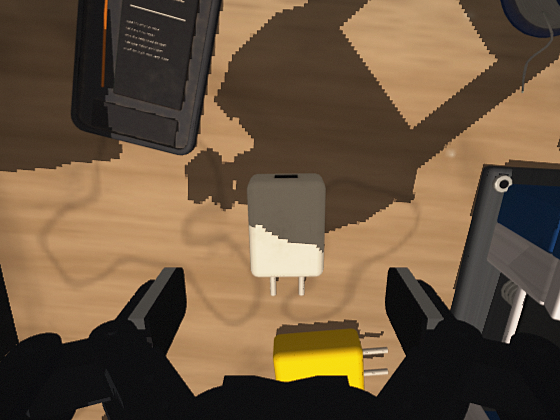

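```bash
python3 - <<'E'
from h import *
d=snap('wrist');o=ctrl.get_obs();print(o['tool_pos'],o['tool_rot'],-d['R'].T@d['t'])
for p in [(250,175),(323,175),(248,275),(323,275),(286.5,225)]: print(onz(d,*p,.028).round(4))
print(onz(d,275,328,.028).round(4), proj(d,[.4555,-.356,.028]))
E
```

```text
[ 0.4575702  -0.35819456  0.05490648] [-0.13772358  3.13421583 -0.00740895] [ 0.380096   -0.36404749  0.21843819]
[ 0.4252 -0.381   0.028 ]
[ 0.4215 -0.34    0.028 ]
[ 0.4886 -0.3786  0.028 ]
[ 0.4844 -0.3323  0.028 ]
[ 0.4534 -0.3578  0.028 ]
[ 0.5259 -0.3588  0.028 ] [289.16464398 228.57215097]
```

Request:
{"method": "step_arm", "body": {"targets": [{"travel":[-0.003,0,-0.03],"angular":[0,0,0],"gripper":1},{"travel":[-0.005,0,-0.06],"angular":[0,0,0],"gripper":1},{"travel":[-0.005,0,-0.08],"angular":[0,0,0],"gripper":1},{"travel":[-0.005,0,-0.08],"angular":[0,0,0],"gripper":1},{"travel":[-0.005,0,-0.08],"angular":[0,0,0],"gripper":1}]}}

```text
t: 3.75
tool_pos: [0.4531, -0.3574, 0.0042]
tool_rot: [-0.137, 3.137, -0.002]
contact_force: [-0.3, 0.4, 0.9]
opening: 0.0854
grip_force: 0.0
```

```bash
python3 -c "
from h import *
for i in range(3):
    snap('wrist');o=ctrl.get_obs();print(o['t'],o['tool_pos'],o['tool_rot'],o['contact_force'])"
```

```text
3.8 [ 0.45324388 -0.35760891  0.00445781] [-1.36597631e-01  3.13696568e+00 -2.90546357e-03] [ 0.78100212 -0.40419573 -0.29810451]
3.85 [ 0.45329867 -0.35765591  0.00453003] [-1.36653770e-01  3.13681848e+00 -3.12232974e-03] [ 0.22983246 -0.01127824  0.99842119]
3.9 [ 0.4531999  -0.35756783  0.00438811] [-1.36569724e-01  3.13696339e+00 -2.86031258e-03] [ 0.92222466  0.03048635 -0.70770522]
```

Request:
{"method": "step_arm", "body": {"targets": [{"travel":[0,0,0],"angular":[0,0,0],"gripper":0.4},{"travel":[0,0,0],"angular":[0,0,0],"gripper":0.4},{"travel":[0,0,0],"angular":[0,0,0],"gripper":0.3},{"travel":[0,0,0],"angular":[0,0,0],"gripper":0.3},{"travel":[0,0,0],"angular":[0,0,0],"gripper":0.3},{"travel":[0,0,0],"angular":[0,0,0],"gripper":0.3},{"travel":[0,0,0],"angular":[0,0,0],"gripper":0.3},{"travel":[0,0,0],"angular":[0,0,0],"gripper":0.3}], "squeeze": 40}}

```text
t: 4.7
tool_pos: [0.4541, -0.3571, 0.0083]
tool_rot: [-0.137, 3.137, 0.0]
contact_force: [-7.1, 11.3, 26.9]
opening: 0.0259
grip_force: 26.3
```

```bash
python3 -c "
from h import *
d=snap('wrist');o=ctrl.get_obs();print(o)
cv2.imwrite('pics/w4.png',d['bgr'])
d=snap('top');c=d['bgr'][205:300,290:420];c=cv2.resize(c,None,fx=4,fy=4);a=cv2.resize(cv2.imread('pics/w4.png'),(507,380));cv2.imwrite('pics/t4.png',cv2.resize(np.hstack([c,a]),(800,300)))"
```

```text
{'t': 4.75, 'q': array([-7.95914512e-01,  1.50279869e-01,  1.86713633e+00,  1.41484425e-03,
        1.12317872e+00, -2.45483452e+00]), 'dq': array([-2.09461841e-04,  1.10794228e-03,  1.70720305e-03,  1.19311654e-03,
        7.21363378e-05,  2.36797122e-06]), 'effort': array([-2.66460076e+00, -2.52471489e+01, -2.57654411e+01, -5.38527109e-01,
       -3.30781594e+00,  2.19646847e-02]), 'tool_pos': array([ 0.45409671, -0.35714381,  0.00825388]), 'tool_rot': array([-1.37348894e-01,  3.13697132e+00,  1.70506168e-04]), 'contact_force': array([-6.44889406, 11.57720907, 26.49000075]), 'wrist_torque': array([1.60489103, 1.16430808, 0.04806849]), 'grip_force': 26.317883633309975, 'opening': 0.02590285501176282}
```

View pics/t4.png

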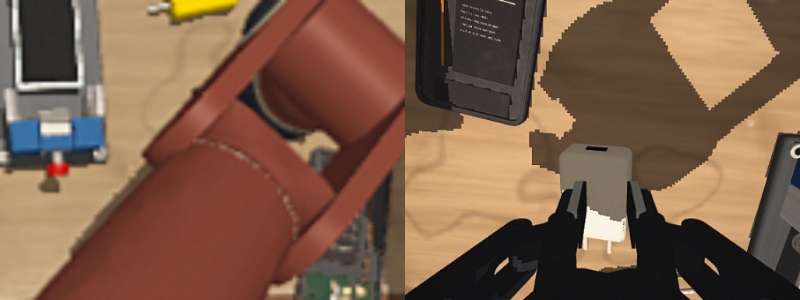

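```bash
python3 -c "
import cv2
a=cv2.imread('pics/w4.png')[190:370,160:400];cv2.imwrite('pics/w4c.png',cv2.resize(a,(800,600),interpolation=cv2.INTER_CUBIC))"
```

```text
(no output)
```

View pics/w4c.png

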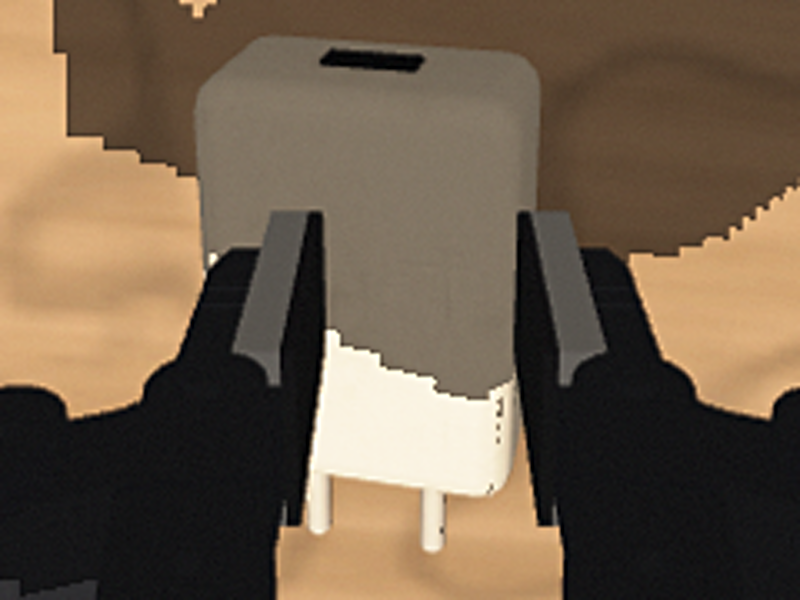

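The right finger is flush with the charger's side, but the left finger overlies it and the opening reads 26 mm, so the charger has rolled in the grip. I'll open the gripper and look again.

Request:
{"method": "step_arm", "body": {"targets": [{"travel":[0,0,0],"angular":[0,0,0],"gripper":0.6},{"travel":[0,0,0],"angular":[0,0,0],"gripper":1},{"travel":[0,0,0],"angular":[0,0,0],"gripper":1},{"travel":[0,0,0],"angular":[0,0,0],"gripper":1},{"travel":[0,0,0],"angular":[0,0,0],"gripper":1},{"travel":[0,0,0.04],"angular":[0,0,0],"gripper":1},{"travel":[0,0,0.085],"angular":[0,0,0],"gripper":1},{"travel":[0,0,0.085],"angular":[0,0,0],"gripper":1}], "squeeze": 25}}

```text
t: 5.6
tool_pos: [0.4544, -0.3589, 0.0578]
tool_rot: [-0.136, 3.134, -0.008]
contact_force: [1.0, -0.1, 0.1]
opening: 0.0851
grip_force: 0.0
```

```bash
python3 -c "
from h import *
import pickle
for i in range(3): d=snap('wrist')
o=ctrl.get_obs();print(o['tool_pos'],o['tool_rot'],o['contact_force'],o['opening']); pickle.dump(d,open('w5.pkl','wb'))
cv2.imwrite('pics/w5.png',d['bgr'])"
```

```text
[ 0.4518654  -0.35632398  0.05297504] [ 1.36442663e-01 -3.13776211e+00 -1.59215708e-03] [ 0.47277476 -0.51516567 -0.70919046] 0.08554915224642708
```

View pics/w5.png

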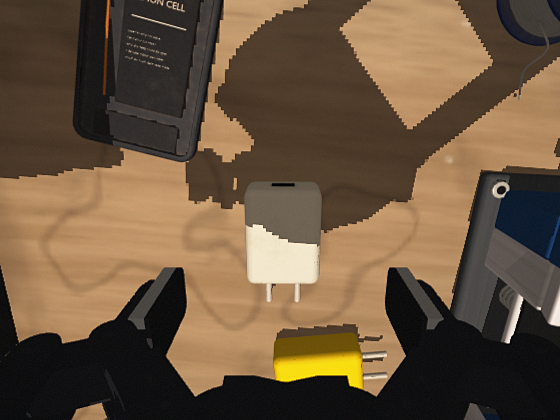

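The charger is back flat, with its block at (245–321, 182–284). Before trying again I'll check the camera geometry against the fingers.

```bash
python3 -c "
from h import *
import pickle
from scipy.spatial.transform import Rotation as Ro
d=pickle.load(open('w5.pkl','rb'));o=ctrl.get_obs()
R=Ro.from_rotvec(o['tool_rot']).as_matrix();p=o['tool_pos'];print(R.round(3))
for n,v in dict(tcp=(0,0,0),L=(0,.0427,-.013),Rr=(0,-.0427,-.013),Lf=(.011,.0427,-.013),Lb=(-.011,.0427,-.013)).items(): print(n,proj(d,p+R@np.array(v)))
print(d['R']@R, d['R']@p+d['t'])
for q in [(247,184),(320,184),(247,282),(320,282),(283,233)]: print(onz(d,*q,.028).round(4))
"
```

```text
[[-0.996 -0.087 -0.001]
 [-0.087  0.996  0.001]
 [ 0.001  0.001 -1.   ]]
tcp [286.99552194 248.8378379 ]
L [374.73601063 260.28655853]
Rr [199.47194186 260.04318805]
Lf [376.55283195 239.44824963]
Lb [372.98977552 280.31526817]
[[ 4.18559554e-04  9.99997458e-01  2.21578938e-03]
 [-9.53072133e-01  1.06973138e-03 -3.02741414e-01]
 [-3.02743015e-01 -1.98509180e-03  9.53070158e-01]] [0.00087638 0.02308058 0.18057543]
[ 0.4253 -0.3814  0.028 ]
[ 0.4217 -0.3401  0.028 ]
[ 0.488 -0.378  0.028]
[ 0.484  -0.3328  0.028 ]
[ 0.4534 -0.3585  0.028 ]
```

Projecting with the calibration puts the visible fingertips about 32 mm behind the TCP when open and about 22 mm behind at 26 mm opening. So the fingers slid over the top of the charger. I'll pre-close to about 55 mm and go lower, guarded by force.

Request:
{"method": "step_arm", "body": {"targets": [{"travel":[0.003,-0.002,-0.02],"angular":[0,0,0],"gripper":0.68},{"travel":[0.003,-0.002,-0.02],"angular":[0,0,0],"gripper":0.68},{"travel":[0.003,-0.002,-0.02],"angular":[0,0,0],"gripper":0.68},{"travel":[0.003,-0.002,-0.05],"angular":[0,0,0],"gripper":0.68},{"travel":[0.003,-0.002,-0.08],"angular":[0,0,0],"gripper":0.68},{"travel":[0.003,-0.002,-0.1],"angular":[0,0,0],"gripper":0.68},{"travel":[0.003,-0.002,-0.1],"angular":[0,0,0],"gripper":0.68},{"travel":[0.003,-0.002,-0.1],"angular":[0,0,0],"gripper":0.68}]}}

```text
t: 6.55
tool_pos: [0.4541, -0.358, -0.0061]
tool_rot: [0.136, -3.138, -0.0]
contact_force: [0.6, -0.0, 0.7]
opening: 0.0579
grip_force: 0.0
```

```bash
python3 -c "
from h import *
d=snap('wrist');o=ctrl.get_obs();print(o['tool_pos'],o['tool_rot'],o['contact_force'],o['opening'])
cv2.imwrite('pics/w6.png',cv2.resize(d['bgr'][170:370,150:420],(800,592)))"
```

```text
[ 0.45457476 -0.35837101 -0.00542052] [-1.36503363e-01  3.13791041e+00 -1.15455881e-03] [ 0.2713815  -0.50846785  0.03257971] 0.057983289728423815
```

View pics/w6.png

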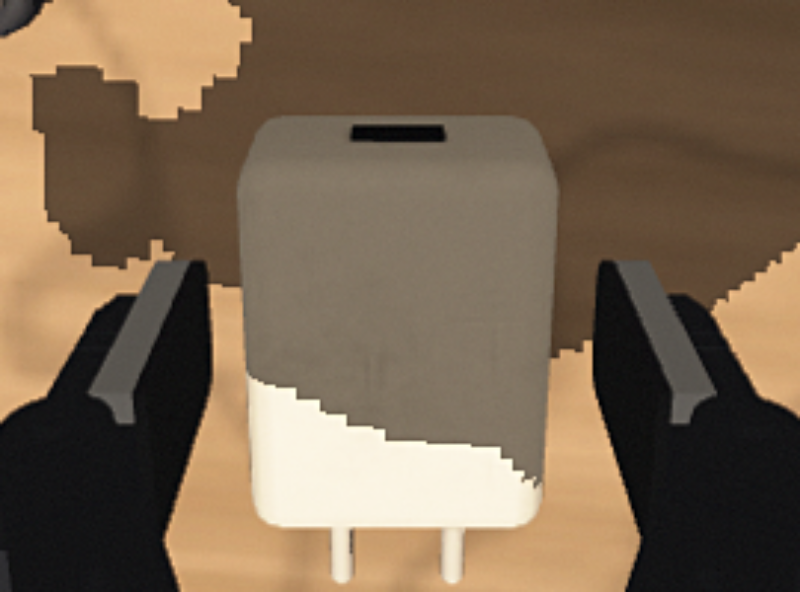

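The fingers now straddle the charger evenly, with inner faces at crop x = 210 and 597 and the charger from 240 to 557. The tips are at about z = 20 mm, so I'll go 14 mm lower and close.

Request:
{"method": "step_arm", "body": {"targets": [{"travel":[0,0,-0.012],"angular":[0,0,0],"gripper":0.68},{"travel":[0,0,-0.022],"angular":[0,0,0],"gripper":0.68},{"travel":[0,0,-0.022],"angular":[0,0,0],"gripper":0.68},{"travel":[0,0,-0.022],"angular":[0,0,0],"gripper":0.68}]}}

```text
t: 7.0
tool_pos: [0.454, -0.3578, -0.0195]
tool_rot: [0.137, -3.138, -0.001]
contact_force: [0.6, -0.9, 0.0]
opening: 0.0581
grip_force: 0.0
```

Request:
{"method": "step_arm", "body": {"targets": [{"travel":[0,0,0],"angular":[0,0,0],"gripper":0.35},{"travel":[0,0,0],"angular":[0,0,0],"gripper":0.35},{"travel":[0,0,0],"angular":[0,0,0],"gripper":0.35},{"travel":[0,0,0],"angular":[0,0,0],"gripper":0.35},{"travel":[0,0,0],"angular":[0,0,0],"gripper":0.35}], "squeeze": 30}}

```text
t: 7.5
tool_pos: [0.4544, -0.3582, -0.0189]
tool_rot: [-0.136, 3.138, -0.001]
contact_force: [0.8, -0.1, 0.7]
opening: 0.0454
grip_force: 32.8
```

Request:
{"method": "step_arm", "body": {"targets": [{"travel":[0,0,0.06],"angular":[0,0,0],"gripper":0.35},{"travel":[0,0,0.13],"angular":[0,0,0],"gripper":0.35},{"travel":[0,0,0.2],"angular":[0,0,0],"gripper":0.35},{"travel":[0.01,0.03,0.22],"angular":[0,0,0],"gripper":0.35},{"travel":[0.04,0.1,0.22],"angular":[0,0,-0.03],"gripper":0.35},{"travel":[0.07,0.17,0.22],"angular":[0,0,-0.05],"gripper":0.35},{"travel":[0.09,0.24,0.22],"angular":[0,0,-0.064],"gripper":0.35},{"travel":[0.106,0.293,0.22],"angular":[0,0,-0.064],"gripper":0.35},{"travel":[0.106,0.293,0.22],"angular":[0,0,-0.064],"gripper":0.35},{"travel":[0.106,0.293,0.22],"angular":[0,0,-0.064],"gripper":0.35}]}}

```text
t: 8.5
tool_pos: [0.5171, -0.1808, 0.1115]
tool_rot: [0.061, -3.139, -0.001]
contact_force: [0.4, 0.1, -0.8]
opening: 0.0454
grip_force: 32.6
```

```bash
python3 - <<'E'
from rects import *
for i in range(3): d=snap('wrist')
o=ctrl.get_obs();print(o['tool_pos'],o['tool_rot'],o['contact_force'],o['opening'])
cv2.imwrite('pics/w7.png',d['bgr'])
H,S,V=cv2.split(cv2.cvtColor(d['bgr'],cv2.COLOR_BGR2HSV))
b=((H>95)&(H<125)&(S>120)).astype(np.uint8)
rects(d,b,(150,60,420,420),.078,'blue')
# expected press corners for yaw 2
def P(x,y,z,c=(.518,-.182),a=np.radians(2)): return proj(d,[c[0]+x*np.cos(a)-y*np.sin(a),c[1]+x*np.sin(a)+y*np.cos(a),z]).round(1)
print('housing top',[P(x,y,.078) for x,y in ((-.103,-.039),(-.103,.039),(-.077,.039),(-.077,-.039))])
E
```

```text
[ 0.51723329 -0.18274087  0.11219262] [ 5.58987898e-02 -3.14024075e+00 -3.36268311e-04] [ 0.46879885  0.29109283 -1.48403886] 0.04556992725576443
blue 4791 (215, 60, 144, 43) c [ 432.8 -184.9] size [21.4 76.7] ang 2.1
housing top [array([212.4,  45.3]), array([360.8,  45.6]), array([357.6,  97.4]), array([215.4,  97.1])]
```

View pics/w7.png

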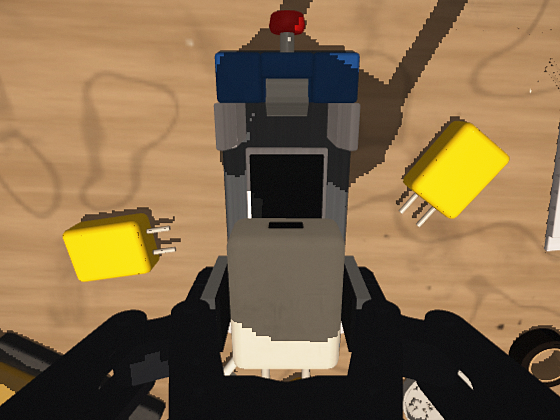

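The charger is held square over the press. The bed frame's rear edge is at row 148, the catch housing at columns 216–360 and rows 52–102. Next I'll refine the press position numerically.

```bash
python3 - <<'E'
from rects import *
for i in range(2): d=snap('wrist')
o=ctrl.get_obs();print(o['tool_pos'],o['tool_rot'],ctrl.get_obs()['t'])
g=cv2.GaussianBlur(cv2.cvtColor(d['bgr'],cv2.COLOR_BGR2GRAY),(1,3),0).astype(float)
col=g[:,265:310].mean(1); dc=np.diff(col); idx=np.where(abs(dc)>10)[0]; print([(i,round(dc[i])) for i in idx if i<240])
c2=d['bgr'][:,225:255].astype(float).mean(1); x=np.diff(c2[:,0]-c2[:,2]); print([(i,round(x[i])) for i in np.where(abs(x)>15)[0] if i<240])
row=g[170:200].mean(0); dr=np.diff(row); print([(i,round(dr[i])) for i in np.where(abs(dr)>10)[0] if 200<i<370])
a=np.radians(2)
def P(x,y,z,c=(.518,-.182)): return proj(d,[c[0]+x*np.cos(a)-y*np.sin(a),c[1]+x*np.sin(a)+y*np.cos(a),z]).round(1)
print('bed rear',P(-.046,0,.038),'pad rear',P(-.042,0,.038),'pad side',P(-.03,.026,.038),P(-.03,-.026,.038),'hous',P(-.103,.02,.078),P(-.077,.02,.078),'basex',P(-.112,.03,.01), 'mm/px',P(-.045,0,.038)-P(-.046,0,.038))
# charger: rear top edge row & width in tool frame
for q in [(231,222),(345,222),(288,222)]: print(onz(d,*q,o['tool_pos'][2]+.019+.028).round(4))
E
```

```text
[ 0.5173779  -0.18303101  0.11249895] [ 5.51542524e-02 -3.14074155e+00 -1.36868077e-04] 8.75
[(np.int64(49), -11), (np.int64(50), -11), (np.int64(77), 25), (np.int64(78), 20), (np.int64(115), -17), (np.int64(116), -12), (np.int64(145), 12), (np.int64(146), 35), (np.int64(147), 25), (np.int64(152), -25), (np.int64(153), -44), (np.int64(154), -27), (np.int64(216), 14), (np.int64(217), 40), (np.int64(218), 28), (np.int64(220), -16), (np.int64(221), -28), (np.int64(222), -18), (np.int64(227), 28), (np.int64(228), 26)]
[(np.int64(49), 46), (np.int64(50), 21), (np.int64(51), 30), (np.int64(101), -22), (np.int64(102), -27)]
[(np.int64(224), -61), (np.int64(225), -27), (np.int64(226), 16), (np.int64(247), 48), (np.int64(248), 15), (np.int64(250), -74), (np.int64(251), -77), (np.int64(322), 31), (np.int64(323), 70), (np.int64(326), -24), (np.int64(327), -28), (np.int64(348), 45), (np.int64(349), 19)]
bed rear [287.  144.1] pad rear [287. 150.] pad side [324.1 167.1] [249.8 167.1] hous [325.6  45.3] [323.9  97.1] basex [329.5  44.8] mm/px [0.  1.5]
[ 0.4846 -0.2039  0.1595]
[ 0.4831 -0.1628  0.1595]
[ 0.4839 -0.1833  0.1595]
```

The press centre comes out at about (0.520, -0.182) with 2° yaw, and the charger block at about (0.520, -0.183). I'll lower it onto the pad.

Request:
{"method": "step_arm", "body": {"targets": [{"travel":[0,0.001,-0.05],"angular":[0,0,0],"gripper":0.35},{"travel":[0,0.001,-0.09],"angular":[0,0,0],"gripper":0.35},{"travel":[0,0.001,-0.12],"angular":[0,0,0],"gripper":0.35},{"travel":[0,0.001,-0.14],"angular":[0,0,0],"gripper":0.35},{"travel":[0,0.001,-0.15],"angular":[0,0,0],"gripper":0.35},{"travel":[0,0.001,-0.157],"angular":[0,0,0],"gripper":0.35},{"travel":[0,0.001,-0.157],"angular":[0,0,0],"gripper":0.35},{"travel":[0,0.001,-0.157],"angular":[0,0,0],"gripper":0.35}]}}

```text
t: 9.55
tool_pos: [0.5184, -0.182, 0.0195]
tool_rot: [-0.057, 3.14, -0.001]
contact_force: [-0.1, -0.3, -0.7]
opening: 0.0453
grip_force: 32.7
```

```bash
python3 -c "
from h import *
snap('wrist');o=ctrl.get_obs();print(o['tool_pos'],o['tool_rot'],o['contact_force'],o['wrist_torque'],o['opening'])"
```

```text
[ 0.51849121 -0.1819286   0.01952469] [-5.76361798e-02  3.13947441e+00 -1.29445547e-03] [0.76740918 0.52175068 0.12911209] [ 0.02627204 -0.04620513 -0.00611788] 0.04558822562337591
```

Request:
{"method": "step_arm", "body": {"targets": [{"travel":[-0.002,0,-0.005],"angular":[0,0,0],"gripper":0.35},{"travel":[-0.002,0,-0.005],"angular":[0,0,0],"gripper":0.35},{"travel":[-0.002,0,-0.005],"angular":[0,0,0],"gripper":0.7},{"travel":[-0.002,0,-0.005],"angular":[0,0,0],"gripper":0.7},{"travel":[-0.002,0,-0.005],"angular":[0,0,0],"gripper":0.7},{"travel":[-0.002,0,0.02],"angular":[0,0,0],"gripper":0.7},{"travel":[-0.002,0,0.08],"angular":[0,0,0],"gripper":0.75},{"travel":[-0.06,0,0.16],"angular":[0,0,0],"gripper":0.8},{"travel":[-0.06,0,0.25],"angular":[0,0,0],"gripper":0.8},{"travel":[-0.06,0,0.32],"angular":[0,0,0],"gripper":0.8}]}}

```text
t: 10.6
tool_pos: [0.4805, -0.1812, 0.2091]
tool_rot: [0.057, -3.141, -0.0]
contact_force: [0.9, 0.1, 0.5]
opening: 0.0683
grip_force: 0.0
```

```bash
cat > chk.py <<'E'
from rects import *
for i in range(3): d=snap('wrist')
o=ctrl.get_obs();print(o['tool_pos'],o['tool_rot'],o['contact_force'])
cv2.imwrite('pics/w8.png',d['bgr'])
H,S,V=cv2.split(cv2.cvtColor(d['bgr'],cv2.COLOR_BGR2HSV))
c=proj(d,[.52,-.182,.064]); print('exp',c)
g=cv2.cvtColor(d['bgr'],cv2.COLOR_BGR2GRAY)
x,y=c.astype(int)
m=((V>150)&(S<70)).astype(np.uint8); m=cv2.morphologyEx(m,cv2.MORPH_OPEN,np.ones((7,7)))
rects(d,m,(x-60,y-70,x+60,y+70),.064,'charger')
a=np.radians(2)
P=lambda x,y,z,c=(.520,-.182): proj(d,[c[0]+x*np.cos(a)-y*np.sin(a),c[1]+x*np.sin(a)+y*np.cos(a),z]).round(0)
print('pred block top',[P(u,v,.064) for u,v in ((-.031,-.023),(-.031,.023),(.031,.023),(.031,-.023))],'rear bottom',P(-.031,0,.036))
for k in (-12,0,12):
  col=g[:,x+k-3:x+k+4].astype(float).mean(1);dc=np.diff(col);print('col',x+k,[(i,round(dc[i])) for i in np.where(abs(dc)>12)[0] if y-80<i<y+80])
for k in (-15,10):
  r=g[y+k-3:y+k+4].astype(float).mean(0);dc=np.diff(r);print('row',y+k,[(i,round(dc[i])) for i in np.where(abs(dc)>12)[0] if x-90<i<x+90])
E
python3 chk.py
```

```text
[ 0.48431148 -0.18299445  0.21361844] [-0.05735297  3.13115359 -0.00894366] [ 0.9006102 -0.4798535 -0.7658817]
exp [287.58895879 212.81469811]
charger 2522 (265, 184, 46, 59) c [ 521.  -181.7] size [60.2 43.8] ang 2.39
pred block top [array([263., 182.]), array([312., 182.]), array([310., 242.]), array([265., 242.])] rear bottom [288. 175.]
col 275 [(np.int64(133), 19), (np.int64(151), -28), (np.int64(152), -28), (np.int64(159), 65), (np.int64(160), 136), (np.int64(161), 33), (np.int64(163), -111), (np.int64(164), -134), (np.int64(176), 56), (np.int64(177), 18), (np.int64(181), 27), (np.int64(182), 35), (np.int64(183), 26), (np.int64(184), 22), (np.int64(185), 12), (np.int64(186), 12), (np.int64(240), 29), (np.int64(241), -78), (np.int64(242), -83), (np.int64(253), -18), (np.int64(254), -15), (np.int64(273), 15), (np.int64(274), 18)]
col 287 [(np.int64(141), 15), (np.int64(152), -42), (np.int64(159), 65), (np.int64(160), 134), (np.int64(161), 38), (np.int64(163), -72), (np.int64(164), -143), (np.int64(165), -29), (np.int64(172), -13), (np.int64(176), 57), (np.int64(177), -30), (np.in
[... 1302 characters left out ...]
(np.int64(315), -120), (np.int64(316), 15), (np.int64(330), -19), (np.int64(331), 13), (np.int64(332), 72), (np.int64(367), -34), (np.int64(369), -14), (np.int64(370), 17), (np.int64(371), -14), (np.int64(372), 39), (np.int64(373), 17), (np.int64(374), 29)]
row 222 [(np.int64(211), 14), (np.int64(244), -49), (np.int64(245), -29), (np.int64(246), 17), (np.int64(260), 38), (np.int64(261), 141), (np.int64(263), -228), (np.int64(264), 31), (np.int64(265), 123), (np.int64(266), 14), (np.int64(309), -44), (np.int64(310), -129), (np.int64(311), 97), (np.int64(312), 147), (np.int64(313), -35), (np.int64(314), -172), (np.int64(315), 23), (np.int64(329), -16), (np.int64(330), 27), (np.int64(331), 55)]
```

The charger lies at (0.5205, -0.182) with about 2° yaw, centred on the pad to within about 1.5 mm. Now for the plate.

Request:
{"method": "step_arm", "body": {"targets": [{"travel":[0,0.08,0],"angular":[0,0,-0.19],"gripper":0.6},{"travel":[0,0.16,0],"angular":[0,0,-0.38],"gripper":0.6},{"travel":[0,0.24,0],"angular":[0,0,-0.57],"gripper":0.6},{"travel":[0,0.32,0],"angular":[0,0,-0.76],"gripper":0.6},{"travel":[0,0.39,0],"angular":[0,0,-0.93],"gripper":0.6},{"travel":[0,0.4,0],"angular":[0,0,-1],"gripper":0.6}]}}

```text
t: 11.35
tool_pos: [0.4806, 0.0615, 0.2058]
tool_rot: [-1.151, -2.921, -0.0]
contact_force: [-0.1, -0.8, 0.3]
opening: 0.0516
grip_force: 0.0
```

Request:
{"method": "step_arm", "body": {"targets": [{"travel":[-0.005,0,-0.02],"angular":[0,0,-0.19],"gripper":0.6},{"travel":[-0.005,0,-0.04],"angular":[0,0,-0.38],"gripper":0.6},{"travel":[-0.005,0,-0.06],"angular":[0,0,-0.57],"gripper":0.6},{"travel":[-0.005,0,-0.08],"angular":[0,0,-0.76],"gripper":0.6},{"travel":[-0.005,0,-0.08],"angular":[0,0,-0.86],"gripper":0.6},{"travel":[-0.005,0,-0.08],"angular":[0,0,-0.86],"gripper":0.6},{"travel":[-0.005,0,-0.08],"angular":[0,0,-0.86],"gripper":0.6},{"travel":[-0.005,0,-0.08],"angular":[0,0,-0.86],"gripper":0.6}]}}

```text
t: 12.15
tool_pos: [0.4788, 0.0584, 0.1589]
tool_rot: [-2.051, -2.379, -0.0]
contact_force: [0.1, 0.1, -1.2]
opening: 0.051
grip_force: 0.0
```

```bash
cat > plate.py <<'E'
from rects import *
for i in range(2): d=snap('wrist')
o=ctrl.get_obs();print(o['t'],o['tool_pos'],o['tool_rot'],o['opening'],-d['R'].T@d['t'])
cv2.imwrite('pics/w9.png',d['bgr'])
H,S,V=cv2.split(cv2.cvtColor(d['bgr'],cv2.COLOR_BGR2HSV))
c=proj(d,[.479,.06,.009]);b=proj(d,[.479,.06,.035]); print('exp',c,b)
m=((S<60)&(V>60)).astype(np.uint8)
x,y=c.astype(int); x0,y0=max(0,x-140),max(0,y-80)
rects(d,m,(x0,y0,min(559,x+140),min(419,y+80)),.009,'plate',400)
x,y=b.astype(int)
rects(d,(V<60).astype(np.uint8),(x-30,y-50,x+30,y+50),.035,'bar',60)
E
python3 plate.py
```

```text
12.25 [0.47893179 0.05842483 0.15904912] [2.05165110e+00 2.37873423e+00 3.57337665e-04] 0.05101640022142659 [0.46766355 0.13466161 0.32311344]
exp [285.51801792 180.14553847] [285.53640971 187.21546559]
plate 8300 (209, 147, 161, 61) c [481.7  63. ] size [147.1  56.9] ang 7.99
bar 798 (281, 153, 17, 58) c [481.4  64.8] size [13.3 50.3] ang 7.26
```

Request:
{"method": "step_arm", "body": {"targets": [{"travel":[0.004,0.008,-0.06],"angular":[0,0,0],"gripper":0.6},{"travel":[0.004,0.008,-0.12],"angular":[0,0,0],"gripper":0.6},{"travel":[0.004,0.008,-0.17],"angular":[0,0,0],"gripper":0.6},{"travel":[0.004,0.008,-0.21],"angular":[0,0,0],"gripper":0.6},{"travel":[0.004,0.008,-0.21],"angular":[0,0,0],"gripper":0.6},{"travel":[0.004,0.008,-0.21],"angular":[0,0,0],"gripper":0.6}]}}

```text
t: 12.85
tool_pos: [0.4813, 0.0632, 0.0332]
tool_rot: [-2.052, -2.378, 0.0]
contact_force: [0.5, 0.2, -0.2]
opening: 0.0513
grip_force: 0.0
```

```bash
python3 plate.py
```

```text
12.95 [0.48285749 0.0631799  0.03485315] [2.05081896 2.37635782 0.00339518] 0.05095244589778716 [0.4708787  0.13945049 0.19839017]
exp [278.58178981 236.3488667 ] [277.75065559 255.80054694]
plate 20195 (156, 184, 257, 126) c [483.4  51.6] size [145.6  82. ] ang 8.36
bar 2107 (271, 205, 27, 86) c [481.6  64.2] size [13.4 48.2] ang 7.72
```

Request:
{"method": "step_arm", "body": {"targets": [{"travel":[-0.001,0.001,-0.02],"angular":[0,0,0],"gripper":0.6},{"travel":[-0.001,0.001,-0.04],"angular":[0,0,0],"gripper":0.6},{"travel":[-0.001,0.001,-0.055],"angular":[0,0,0],"gripper":0.6},{"travel":[-0.001,0.001,-0.066],"angular":[0,0,0],"gripper":0.6},{"travel":[-0.001,0.001,-0.066],"angular":[0,0,0],"gripper":0.6},{"travel":[-0.001,0.001,-0.066],"angular":[0,0,0],"gripper":0.6}]}}

```text
t: 13.55
tool_pos: [0.4805, 0.0638, -0.0071]
tool_rot: [-2.052, -2.378, 0.001]
contact_force: [0.1, 0.7, -0.1]
opening: 0.0511
grip_force: 0.0
```

Request:
{"method": "step_arm", "body": {"targets": [{"travel":[0,0,0],"angular":[0,0,0],"gripper":0.05},{"travel":[0,0,0],"angular":[0,0,0],"gripper":0.05},{"travel":[0,0,0],"angular":[0,0,0],"gripper":0.05},{"travel":[0,0,0],"angular":[0,0,0],"gripper":0.05},{"travel":[0,0,0],"angular":[0,0,0],"gripper":0.05},{"travel":[0,0,0],"angular":[0,0,0],"gripper":0.05},{"travel":[0,0,0],"angular":[0,0,0],"gripper":0.05}], "squeeze": 70}}

```text
t: 14.25
tool_pos: [0.4813, 0.0638, -0.0061]
tool_rot: [2.052, 2.378, 0.001]
contact_force: [-0.0, 0.2, 6.0]
opening: 0.0123
grip_force: 71.0
```

The plate is gripped with its origin about 6 mm above the TCP. I'll lift it and carry it over the press.

Request:
{"method": "step_arm", "body": {"targets": [{"travel":[0,0,0.05],"angular":[0,0,0],"gripper":0.05},{"travel":[0,0,0.11],"angular":[0,0,0],"gripper":0.05},{"travel":[0,-0.02,0.17],"angular":[0,0,-0.03],"gripper":0.05},{"travel":[0.01,-0.08,0.227],"angular":[0,0,-0.06],"gripper":0.05},{"travel":[0.02,-0.15,0.227],"angular":[0,0,-0.09],"gripper":0.05},{"travel":[0.03,-0.22,0.227],"angular":[0,0,-0.142],"gripper":0.05},{"travel":[0.04,-0.29,0.227],"angular":[0,0,-0.142],"gripper":0.05},{"travel":[0.04,-0.35,0.227],"angular":[0,0,-0.142],"gripper":0.05},{"travel":[0.04,-0.41,0.227],"angular":[0,0,-0.142],"gripper":0.05},{"travel":[0.04,-0.41,0.227],"angular":[0,0,-0.142],"gripper":0.05}]}}

```text
t: 15.25
tool_pos: [0.5036, -0.1855, 0.1282]
tool_rot: [-2.187, -2.254, 0.003]
contact_force: [-0.3, 0.2, -1.9]
opening: 0.0127
grip_force: 70.0
```

Request:
{"method": "step_arm", "body": {"targets": [{"travel":[0,0,0],"angular":[-0.004,0.11,0],"gripper":0.05},{"travel":[0,0,0],"angular":[-0.008,0.22,0],"gripper":0.05},{"travel":[0,0,0],"angular":[-0.012,0.33,0],"gripper":0.05},{"travel":[0,0,0],"angular":[-0.015,0.444,0],"gripper":0.05},{"travel":[0,0,0],"angular":[-0.015,0.444,0],"gripper":0.05},{"travel":[0,0,0],"angular":[-0.015,0.444,0],"gripper":0.05}]}}

```text
t: 15.85
tool_pos: [0.5042, -0.1812, 0.1281]
tool_rot: [-1.996, -2.07, 0.364]
contact_force: [-0.4, -0.3, -1.8]
opening: 0.0118
grip_force: 70.0
```

```bash
cat > st.py <<'E'
from h import *
from scipy.spatial.transform import Rotation as Ro
def st():
    o=ctrl.get_obs(); R=Ro.from_rotvec(o['tool_rot']).as_matrix()
    # plate axes: x=tool y (sign +), z=-tool z
    X=R[:,1]; X=X if X[0]>0 else -X; Z=-R[:,2]; Y=np.cross(Z,X)
    a=np.radians(2.); Pm=np.array([[np.cos(a),np.sin(a),0],[-np.sin(a),np.cos(a),0],[0,0,1]])
    org=Pm@(o['tool_pos']+Z*.006-np.array([.5195,-.182,0]))
    print(round(o['t'],2),'tcp',o['tool_pos'].round(4),'plate org in press mm',(org*1e3).round(1),'pitch',round(np.degrees(-np.arcsin(X[2])),2),'yaw',round(np.degrees(np.arctan2(X[1],X[0])),2),'roll',round(np.degrees(np.arcsin(Y[2])),2),'F',o['contact_force'].round(1),'op',round(o['opening'],4),o['grip_force'])
if __name__=='__main__': snap('side'); st()
E
python3 st.py
python3 - <<'E'
from h import *
d=snap('side'); cv2.imwrite('pics/s1.png',d['bgr'])
a=np.radians(2.)
def W(x,y,z): return np.array([.5195+x*np.cos(a)-y*np.sin(a),-.182+x*np.sin(a)+y*np.cos(a),z])
print('lip edge px',proj(d,W(.065,.039,.061)),proj(d,W(.065,.039,.069)),'nose',proj(d,W(-.069,.012,.061)))
E
```

```text
15.9 tcp [ 0.5041 -0.1815  0.1287] plate org in press mm [-13.4   1.  134.3] pitch 19.99 yaw 2.06 roll 0.07 F [ 0.4  0.1 -2.2] op 0.012 70.00353455543518
lip edge px [247.83069822 207.37480189] [247.66880594 204.45222212] nose [298.26593843 197.22643878]
```

```bash
cat > side.py <<'E'
from h import *
from st import st
a=np.radians(2.); C=np.array([.5195,-.182,0]); Rm=np.array([[np.cos(a),-np.sin(a),0],[np.sin(a),np.cos(a),0],[0,0,1]])
W=lambda x,y,z: C+Rm@np.array([x,y,z])
def ony(d,u,v,y):
    c,r=ray(d,u,v); c=Rm.T@(c-C); r=Rm.T@r; return (c+r*(y-c[1])/r[1])*1e3
def pc(th,px,pz,y=.0285):
    t=np.radians(th); return [W(px+x*np.cos(t)+z*np.sin(t),y,pz-x*np.sin(t)+z*np.cos(t)) for x,z in ((.075,0),(.075,.005),(-.075,0),(-.075,.005))]
E
python3 - <<'E'
from side import *
d=snap('side'); st(); b=d['bgr']; cv2.imwrite('pics/s2.png',b)
p=[proj(d,q) for q in pc(20,-.0134,.1343,.0295)]; print('pred corners',np.round(p,1))
H,S,V=cv2.split(cv2.cvtColor(b,cv2.COLOR_BGR2HSV))
x0,y0=np.min(p,0).astype(int)-12; x1,y1=np.max(p,0).astype(int)+12
m=np.zeros(V.shape,np.uint8); m[y0-10:y1,x0:x1]=((S<60)&(V>110))[y0-10:y1,x0:x1]
n,l,s_,c=cv2.connectedComponentsWithStats(m)
for i in range(1,n):
    if s_[i,4]<40: continue
    pts=np.argwhere(l==i)[:,::-1]; low=np.array([(u,pts[pts[:,0]==u,1].max()) for u in np.unique(pts[:,0])])
    print(s_[i]); 
    sel=low[2:-2]; pl=np.array([ony(d,u+.5,v+1,28.5) for u,v in sel]); k=np.polyfit(pl[:,0],pl[:,2],1); r=pl[:,2]-np.polyval(k,pl[:,0]); g=abs(r)<2; k=np.polyfit(pl[g,0],pl[g,2],1)
    print('pitch',-np.degrees(np.arctan(k[0])),'z at x=-13',np.polyval(k,-13.4),'ends x,z',pl[0],pl[-1],g.sum())
E
```

```text
16.0 tcp [ 0.5041 -0.1819  0.1295] plate org in press mm [-13.4   0.6 135.1] pitch 19.94 yaw 2.01 roll 0.03 F [ 0.7 -0.2 -1.1] op 0.0125 70.00386714935303
pred corners [[249.6 187.7]
 [248.8 186. ]
 [306.3 162.8]
 [305.6 161. ]]
[248 152  58  33 666]
pitch 18.623242907739634 z at x=-13 13940.341515142574 ends x,z [ 3514.72480493 28500.         12685.60401111] [ 7609.69207514 28500.         11383.49930528] 3
[287 183  18  16 204]
pitch -6.441296373286867 z at x=-13 13455.599114427201 ends x,z [ 6516.28103282 28500.         14192.78611134] [ 7565.08933725 28500.         14311.19432155] 14
[236 190  14   9  64]
pitch -67.64796283230443 z at x=-13 6598.5293678172 ends x,z [ 2576.21026649 28500.         13245.79825858] [ 3230.67835694 28500.         13821.84860957] 1<stdin>:12: RankWarning: Polyfit may be poorly conditioned
```

```bash
cat >> side.py <<'E'
def edge(d,th,px,pz):
    p=[proj(d,q) for q in pc(th,px,pz)]; b=d['bgr']
    H,S,V=cv2.split(cv2.cvtColor(b,cv2.COLOR_BGR2HSV))
    x0,y0=np.min(p,0).astype(int)-12; x1,y1=np.max(p,0).astype(int)+12
    m=np.zeros(V.shape,np.uint8); m[y0-10:y1,x0:x1]=((S<60)&(V>110))[y0-10:y1,x0:x1]
    n,l,s_,c=cv2.connectedComponentsWithStats(m); i=1+np.argmax(s_[1:,4])
    pts=np.argwhere(l==i)[:,::-1]; pl=np.array([ony(d,u+.5,pts[pts[:,0]==u,1].max()+1,.0285) for u in np.unique(pts[:,0])])
    g=np.ones(len(pl),bool); g[:2]=g[-2:]=0
    for _ in range(3): k=np.polyfit(pl[g,0],pl[g,2],1); g=abs(pl[:,2]-np.polyval(k,pl[:,0]))<2
    print('pitch',round(-np.degrees(np.arctan(k[0])),2),'underside z at px',round(np.polyval(k,px*1e3),1),'ends',pl[0].round(1),pl[-1].round(1),g.sum(),len(pl))
E
python3 -c "
from side import *
d=snap('side'); st(); edge(d,20,-.0134,.135)"
```

```text
16.05 tcp [ 0.5041 -0.182   0.1297] plate org in press mm [-13.3   0.5 135.3] pitch 19.93 yaw 2.0 roll 0.02 F [-1.1 -0.8 -1.9] op 0.0125 70.00385284423828
pitch 18.95 underside z at px 136.2 ends [ 60.7  28.5 134.1] [-82.3  28.5 159.2] 54 59
```

The side view confirms the plate's pitch at about 19–20° and its height. Lowering it in front of the lip.

Request:
{"method": "step_arm", "body": {"targets": [{"travel":[0.002,-0.001,-0.03],"angular":[0,0,0],"gripper":0.05},{"travel":[0.002,-0.001,-0.05],"angular":[0,0,0],"gripper":0.05},{"travel":[0.002,-0.001,-0.07],"angular":[0,0,0],"gripper":0.05},{"travel":[0.002,-0.001,-0.085],"angular":[0,0,0],"gripper":0.05},{"travel":[0.002,-0.001,-0.095],"angular":[0,0,0],"gripper":0.05},{"travel":[0.002,-0.001,-0.095],"angular":[0,0,0],"gripper":0.05},{"travel":[0.002,-0.001,-0.095],"angular":[0,0,0],"gripper":0.05}]}}

```text
t: 16.75
tool_pos: [0.5059, -0.1826, 0.0726]
tool_rot: [-1.998, -2.069, 0.364]
contact_force: [-0.3, 1.1, -2.0]
opening: 0.0125
grip_force: 70.0
```

```bash
python3 -c "
from side import *
d=snap('side');d=snap('side'); st(); edge(d,20,-.012,.078)"
```

```text
16.85 tcp [ 0.5061 -0.1826  0.0729] plate org in press mm [-11.4  -0.2  78.5] pitch 19.96 yaw 2.03 roll 0.04 F [-0.2  1.3 -2.2] op 0.0123 69.99640703201294
pitch -7.04 underside z at px 22.1 ends [87.3 28.5 92.1] [-85.7  28.5 103.3] 10 70
```

Request:
{"method": "step_arm", "body": {"targets": [{"travel":[0.006,0,-0.001],"angular":[0,0,0],"gripper":0.05},{"travel":[0.012,0,-0.002],"angular":[0,0,0],"gripper":0.05},{"travel":[0.018,0.001,-0.002],"angular":[0,0,0],"gripper":0.05},{"travel":[0.023,0.001,-0.002],"angular":[0,0,0],"gripper":0.05},{"travel":[0.023,0.001,-0.002],"angular":[0,0,0],"gripper":0.05},{"travel":[0.023,0.001,-0.002],"angular":[0,0,0],"gripper":0.05}]}}

```text
t: 17.45
tool_pos: [0.5201, -0.1822, 0.0712]
tool_rot: [-1.998, -2.07, 0.363]
contact_force: [0.7, 0.2, -1.5]
opening: 0.0124
grip_force: 70.0
```

```bash
python3 st.py
```

```text
17.5 tcp [ 0.52   -0.1822  0.0712] plate org in press mm [ 2.5 -0.2 76.9] pitch 19.94 yaw 2.03 roll 0.03 F [ 0.3  1.7 -2.8] op 0.0123 70.01748919487
```

Request:
{"method": "step_arm", "body": {"targets": [{"travel":[0,0,-0.004],"angular":[0.002,-0.055,0],"gripper":0.05},{"travel":[0,0,-0.0085],"angular":[0.004,-0.111,0],"gripper":0.05},{"travel":[-0.0005,0,-0.013],"angular":[0.006,-0.167,0],"gripper":0.05},{"travel":[-0.001,0,-0.018],"angular":[0.008,-0.222,0],"gripper":0.05},{"travel":[-0.001,0,-0.018],"angular":[0.008,-0.222,0],"gripper":0.05}]}}

```text
t: 18.0
tool_pos: [0.5184, -0.1822, 0.0607]
tool_rot: [-2.094, -2.168, 0.189]
contact_force: [-0.3, 0.7, -0.7]
opening: 0.0123
grip_force: 70.1
```

```bash
python3 st.py
```

```text
18.05 tcp [ 0.5184 -0.1822  0.0608] plate org in press mm [-0.1 -0.1 66.7] pitch 10.05 yaw 1.99 roll 0.04 F [-1.   2.4  0.1] op 0.0124 70.0765585899353
```

Request:
{"method": "step_arm", "body": {"targets": [{"travel":[0.001,0,-0.005],"angular":[0.002,-0.055,0],"gripper":0.05},{"travel":[0.002,0,-0.01],"angular":[0.004,-0.111,0],"gripper":0.05},{"travel":[0.002,0,-0.015],"angular":[0.006,-0.167,0],"gripper":0.05},{"travel":[0.002,0,-0.02],"angular":[0.008,-0.222,0],"gripper":0.05},{"travel":[0.002,0,-0.02],"angular":[0.008,-0.222,0],"gripper":0.05},{"travel":[0.002,0,-0.02],"angular":[0.008,-0.222,0],"gripper":0.05}]}}

```text
t: 18.65
tool_pos: [0.5224, -0.1825, 0.053]
tool_rot: [2.18, 2.26, 0.003]
contact_force: [-1.4, 5.8, 15.3]
opening: 0.0125
grip_force: 78.9
```

```bash
python3 st.py
```

```text
18.7 tcp [ 0.5224 -0.1825  0.053 ] plate org in press mm [ 2.8 -0.6 59. ] pitch -0.11 yaw 2.07 roll 0.01 F [-1.2  5.7 16.6] op 0.012 78.85702706873417
```

Resistance is about 18 N, with 5.7 N sideways, so the plate is rubbing the -y guide. I'll ease it towards +y.

Request:
{"method": "step_arm", "body": {"targets": [{"travel":[-0.001,0.002,0.003],"angular":[0,0,0],"gripper":0.05},{"travel":[-0.002,0.004,0.003],"angular":[0,0,0],"gripper":0.05},{"travel":[-0.002,0.004,0.0],"angular":[0,0,0],"gripper":0.05},{"travel":[-0.002,0.004,0.0],"angular":[0,0,0],"gripper":0.05}]}}

```text
t: 19.1
tool_pos: [0.5224, -0.1823, 0.0531]
tool_rot: [2.176, 2.256, -0.0]
contact_force: [2.8, -0.6, 12.3]
opening: 0.012
grip_force: 78.7
```

```bash
python3 st.py; python3 -c "
from h import *
o=ctrl.get_obs();print(o['wrist_torque'])
d=snap('side');cv2.imwrite('pics/s3.png',d['bgr'])"
```

```text
19.15 tcp [ 0.5224 -0.1823  0.0531] plate org in press mm [ 2.8 -0.4 59.1] pitch -0.27 yaw 2.08 roll -0.28 F [ 2.3 -0.7 12. ] op 0.0126 78.70368143543601
[-0.16277763  0.83888041  0.09920169]
```

The moment puts the remaining load at the catch end (x ≈ -70 mm), so the ledge is riding on the catch. I'll press that end further down.

Request:
{"method": "step_arm", "body": {"targets": [{"travel":[-0.001,0,-0.002],"angular":[0.001,-0.025,0],"gripper":0.05},{"travel":[-0.001,0,-0.004],"angular":[0.002,-0.05,0],"gripper":0.05},{"travel":[-0.001,0,-0.006],"angular":[0.003,-0.07,0],"gripper":0.05},{"travel":[-0.001,0,-0.006],"angular":[0.003,-0.07,0],"gripper":0.05}]}}

```text
t: 19.6
tool_pos: [0.5198, -0.1811, 0.0464]
tool_rot: [2.153, 2.23, 0.062]
contact_force: [2.2, -1.6, 3.4]
opening: 0.0122
grip_force: 71.6
```

```bash
python3 st.py; python3 -c "
from h import *
o=ctrl.get_obs();print(o['wrist_torque'])"
```

```text
19.65 tcp [ 0.5198 -0.1811  0.0465] plate org in press mm [-0.   0.9 52.4] pitch -3.28 yaw 2.02 roll -0.09 F [ 2.3 -1.1  3.9] op 0.0126 71.60677671432495
[-0.38895158 -0.30012949  0.06506435]
```

The load dropped suddenly, so the catch has probably snapped over. I'll level the plate and check that it's held.

Request:
{"method": "step_arm", "body": {"targets": [{"travel":[0,0,0.003],"angular":[-0.001,0.035,0],"gripper":0.05},{"travel":[0,0,0.006],"angular":[-0.003,0.072,0],"gripper":0.05},{"travel":[0,0,0.011],"angular":[-0.003,0.072,0],"gripper":0.05},{"travel":[0,0,0.011],"angular":[-0.003,0.072,0],"gripper":0.05},{"travel":[0,0,0.011],"angular":[-0.003,0.072,0],"gripper":0.05}]}}

```text
t: 20.15
tool_pos: [0.5187, -0.1799, 0.0499]
tool_rot: [-2.181, -2.26, 0.001]
contact_force: [6.8, -3.8, -7.3]
opening: 0.0122
grip_force: 69.9
```

```bash
python3 st.py; python3 -c "
from h import *
o=ctrl.get_obs();print(o['wrist_torque'])"
```

```text
20.2 tcp [ 0.5187 -0.1799  0.0498] plate org in press mm [-0.8  2.1 55.8] pitch 0.06 yaw 2.02 roll 0.02 F [ 6.4 -3.2 -7.9] op 0.0124 69.9370014667511
[-0.67087902 -1.58360499  0.04267302]
```

The plate stays at z = 55.8 mm and level against an 8 N pull, so it's clamped. I'll relax the arm, release and back off.

Request:
{"method": "step_arm", "body": {"targets": [{"travel":[0.002,-0.002,-0.004],"angular":[0,0,0],"gripper":0.05},{"travel":[0.002,-0.002,-0.004],"angular":[0,0,0],"gripper":0.05},{"travel":[0.002,-0.002,-0.004],"angular":[0,0,0],"gripper":0.05},{"travel":[0.002,-0.002,-0.004],"angular":[0,0,0],"gripper":0.5},{"travel":[0.002,-0.002,-0.004],"angular":[0,0,0],"gripper":0.5},{"travel":[0.002,-0.002,-0.004],"angular":[0,0,0],"gripper":0.5},{"travel":[0.002,-0.002,-0.004],"angular":[0,0,0],"gripper":0.5},{"travel":[0.002,-0.002,0.03],"angular":[0,0,0],"gripper":0.5},{"travel":[0.002,-0.002,0.1],"angular":[0,0,0],"gripper":0.5}]}}

```text
t: 21.1
tool_pos: [0.5164, -0.1795, 0.1077]
tool_rot: [-2.175, -2.253, 0.005]
contact_force: [0.1, -0.1, -0.3]
opening: 0.0429
grip_force: 0.0
```

Request:
{"method": "step_arm", "body": {"targets": [{"travel":[0,0.0,0.08],"angular":[0,0,0],"gripper":0.5},{"travel":[0,0.06,0.16],"angular":[0,0,0],"gripper":0.5},{"travel":[0,0.13,0.2],"angular":[0,0,0],"gripper":0.5},{"travel":[0,0.2,0.2],"angular":[0,0,0],"gripper":0.5},{"travel":[0,0.2,0.2],"angular":[0,0,0],"gripper":0.5},{"travel":[0,0.2,0.2],"angular":[0,0,0],"gripper":0.5}]}}

```text
t: 21.7
tool_pos: [0.5195, -0.0603, 0.2315]
tool_rot: [-2.179, -2.262, 0.001]
contact_force: [-0.0, -0.8, -0.5]
opening: 0.0428
grip_force: 0.0
```

```bash
python3 - <<'E'
from side import *
d=snap('wrist');d=snap('wrist'); st(); cv2.imwrite('pics/w10.png',d['bgr'])
s=snap('side'); t=snap('top'); cv2.imwrite('pics/s4.png',s['bgr']); cv2.imwrite('pics/t10.png',t['bgr'])
from rects import rects
for n,d in (('wrist',d),('top',t)):
    H,S,V=cv2.split(cv2.cvtColor(d['bgr'],cv2.COLOR_BGR2HSV)); c=proj(d,W(0,0,.065)).astype(int); print(n,c)
    w=75 if n=='wrist' else 30
    if n=='wrist': box=(max(0,c[0]-140),max(0,c[1]-90),min(559,c[0]+140),min(419,c[1]+90))
    else: box=(c[0]-30,c[1]-45,c[0]+30,c[1]+45)
    rects(d,((S<60)&(V>140)).astype(np.uint8),box,.065,'white',100 if n=='top' else 300)
    rects(d,(V<50).astype(np.uint8),box,.091,'dark',25 if n=='top' else 200)
# side: predicted for clamped vs pixel intensities along edge of plate near x=-45..45 (open sides), y=+28.5
g=s['bgr']
for x in (-45,-30,-15,15,30,45):
    u,v=proj(s,W(x/1e3,.0285,.056)); col=cv2.cvtColor(g,cv2.COLOR_BGR2GRAY)[int(v)-14:int(v)+15,int(round(u))].astype(int); print(x,round(u),round(v,1),int(v)-14,col.tolist())
E
```

```text
21.8 tcp [ 0.5192 -0.0616  0.2306] plate org in press mm [  3.9 120.3 236.6] pitch 0.17 yaw 1.98 roll 0.04 F [ 0.8 -0.3 -0.4] op 0.0427 0.0
wrist [281 286]
white 3330 (235, 263, 100, 57) c [ 519.7 -184.3] size [111.2  68.8] ang 6.75
dark 583 (275, 268, 13, 51) c [ 518.7 -174.2] size [12.3 57.4] ang 2.16
dark 6283 (332, 255, 89, 121) c [ 618.9 -200.2] size [ 87.7 154.9] ang 8.78
dark 371 (248, 250, 72, 10) c [ 519.8 -130.9] size [68.9  9.6] ang 2.14
dark 7416 (141, 239, 190, 137) c [ 453.  -191.1] size [245.6 116. ] ang 54.4
dark 474 (316, 229, 59, 27) c [ 580.  -113.4] size [22.3 62.3] ang 63.33
dark 659 (184, 229, 56, 31) c [ 450.1 -122.6] size [32.  53.3] ang 89.39
dark 234 (192, 223, 183, 4) c [518.2 -99.4] size [171.4   3. ] ang 2.47
top [305 213]
white 1209 (289, 185, 35, 63) c [ 514.5 -182.1] size [168.9  83.4] ang 2.47
dark 91 (279, 168, 11, 26) c [ 606.3 -126.3] size [14.2 72.5] ang 76.29
-45 291 202.7 188 [216, 230, 249, 254, 253, 253, 253, 253, 250, 238, 241, 250, 196, 149, 151, 153, 156, 157, 155, 138, 88, 61, 59, 62, 71, 83, 88, 77, 61]
-30 285 203.3 189 [218, 241, 254, 253, 253, 253, 253, 253, 253, 254, 255, 252, 192, 157, 158, 132, 87, 62, 50, 49, 47, 44, 40, 49, 90, 145, 153, 134, 117]
-15 279 203.9 189 [204, 222, 247, 254, 254, 253, 253, 253, 253, 254, 255, 255, 221, 162, 153, 154, 157, 155, 155, 155, 156, 155, 137, 80, 57, 103, 155, 139, 80]
15 267 205.2 191 [157, 220, 255, 255, 255, 255, 255, 254, 254, 254, 255, 250, 187, 153, 154, 155, 158, 156, 155, 154, 155, 144, 99, 58, 92, 143, 143, 97, 66]
30 261 205.8 191 [200, 221, 249, 254, 253, 253, 253, 252, 253, 253, 255, 254, 211, 156, 155, 152, 154, 152, 156, 152, 150, 136, 101, 57, 59, 106, 151, 154, 134]
45 255 206.5 192 [230, 243, 251, 249, 252, 250, 240, 251, 250, 248, 255, 255, 200, 155, 148, 123, 121, 86, 76, 87, 101, 124, 133, 134, 130, 118, 109, 87, 76]
```

The plate's edge in the side view is level, with slope matching the prediction to within a fraction of a pixel. Its grip bar is central and the arm is clear, so I'll hand in.

```bash
python3 -c "
from station import ctrl
print(ctrl.finish_job())"
```

```text
the job is handed in; nothing more can be done
None
```

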